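# Clear the bin from the charger and hold the unlatched battery pack lifted

### The job

The parts bin has been left against the charger, where it covers the front catch of the battery pack. Slide it along the bench, without picking it up, into the empty one of the two taped places; then squeeze the pack's two side catches together, draw the pack straight up out of the charger and finish holding it there by the squeezed catches, upright and still, about a hand's breadth above the charger. Leave the collet block, the driver and the oil bottle where they are.

Things in the scene. Friction and masses are not known exactly. Their poses are not given: they have to be found in the camera images.
- charger: Battery charger screwed to the bench, dark plastic block 76 (x) x 130 (y) x 50 high, with an open bay in the middle of its top in which the pack stands; two small screwed feet, 28 wide and 4 high, stand out 15 from its y ends. Origin: centre of its underside, on the bench. Its x axis is the line through the two catches; its -x face (front) looks towards the robot, turned by up to 0.2 rad either way. Fixed.
- pack: Battery pack, a grey upright block 48 (x) x 60 (y) x 105 high, 0.25 to 0.5 kg, with a black ribbed sprung catch in each of its x faces. It stands in the charger's bay with its foot 6 above the bench and 44 deep in the bay (1 mm play all round), its top 111 above the bench, axes parallel to the charger's. Origin: centre of its foot. The hooks of the two catches lock it in: it comes out only straight up and only while both catches are pressed in.
- pad_front (a point): Middle of the ribbed finger pad of the front catch (on the pack's -x face, towards the robot), on the pad's outer face: 30 from the pack's mid-plane and 74 above its foot (80 above the bench while in the charger). The pad is 28 wide and 28 high, from 60 to 88 above the pack's foot, and stands 6 proud of the pack's face. The pads are 60 apart over both when free, 50 when both are fully pressed.
- pad_back (a point): The same for the back catch (on the pack's +x face, away from the robot).
- catch_front (a joint): How far the front catch is pressed in, m: 0 free, 0.005 fully in (stop). Its hook is clear of the charger from about 0.003 to 0.004. Spring: 2.4 N to start, 8.4 N fully in; it springs back when let go.
- catch_back (a joint): The same for the back catch.
- bin: Open-topped parts bin, blue plastic with brass sleeves standing in it, 100 (x) x 150 (y) x 90 high, walls with a rim 2 mm thick round the top 8 mm (the walls below are 2 mm inside the rim), contents to 60 high, 0.55 to 0.9 kg. Origin: centre of its underside. At first it stands with its long +x side 4 to 12 mm from the charger's front, nearly parallel to it, higher than the front catch, so that no finger fits in. Pushed level it slides under 2 to 8 N.
- free_place: The empty taped place on the bench, to the left or the right of the bin: a flat outline of yellow tape 12 wide, 164 (x) x 214 (y) outside, 140 x 190 inside. Origin: its centre on the bench; long side along its y axis, as the bin is to lie. Centre 220 to 260 mm from the charger's middle along the charger's y axis (either way), and level with the bin's first line to within about 20 mm.
- collet_block: Bystander: wooden block 90 x 140 x 30 with steel and brass collets standing in it (54 high over all), in the other taped place, on the opposite side of the bin. Origin: centre of its underside. Loose.
- driver: Bystander: cordless driver without its battery, black and grey, lying on its side, barrel 52 across, about 170 long over its bit and lying along its own x, handle 140 to its own -y (away from the robot as it lies), 52 high, beyond the charger to the right. Origin: under the middle of its barrel. Loose.
- oil_bottle: Bystander: small amber oil bottle with a white cap, 44 across and 100 high, beyond the charger to the left. Origin: centre of its underside. Loose.

How it is judged:
By the outcome, as a careful person would: the job done as asked, in the order asked, and still so for the second after the job is handed in, while the arm keeps its last pose, push and grip.
It also fails if it takes over 54 s, if anything falls off the work surface, if the arm or the gripper's body presses on something with over 40 N, if the wrist force passes 120 N, or if a joint passes its speed limit or range.

### The arm

A 6-joint arm with a two-finger parallel gripper is mounted at the origin on the work surface. World frame = base frame: x ahead of the robot, y to its left, z up, the work surface at z = 0. Lengths are in m, angles in degrees, forces in N, time in s.
With the tool pointing down it reaches from about 0.3 to 0.75 m from the base axis. Payload 8.5 kg.
Tool frame: the origin (TCP) lies on the centre line of the jaws, within the pads' length; the fingertips stand 22 mm ahead of it and the grasp point (between the pads) lies 3 mm ahead of it (env.tip_reach is the distance from the TCP to the fingertips, in m); y points along the fingers, z is the direction in which the jaws open and shut, and the axes are right-handed (so a half turn about y gives the same grasp; the last joint's range is limited). The gripper opens to 85 mm and grips with 20 to 120 N. Pads are 22 mm wide; open, the fingers measure 114 mm over their backs; the gripper's body (76 mm by 85 mm) begins 54 mm behind the grasp point. The pads swing forward as they close: fully open they stand 13 mm farther back than shut.
Start: joints at [-87.279, 21.807, 74.336, -0, 83.858, -12.336], TCP at [0.143, -0.531, 0.233] pointing down, gripper open.
Joint ranges: [-178.18, 178.18], [-50.72, 133.34], [12.68, 142.11], [-81.47, 261.47], [9.98, 163.14], [-165.26, 165.26]. Speed limits (degrees/s): [136.94, 136.94, 180, 180, 180, 180].

### API

Orientations are given as a 3x3 rotation matrix whose columns are the frame's x, y, z axes.
In Python, from rig import env, get_image gives the robot as it stands. The module is installed in compiled form; this text tells all that it offers.
- The arm moves only by the tool carry_out, never from a script. Its argument "targets" is a list that holds one entry, the list of rows, each a list of 7 numbers: the closure, from 0 (fully open) to 1 (shut), then the shift along the world's x, y, z in mm, then the turn, a rotation vector about the world's x, y, z in degrees. In form: [[[claw, dx, dy, dz, ax, ay, az], ...]]. A call has 1 to 20 rows; each row is the pose to reach, as a shift and turn from the pose commanded when the call began; what a row does not reach only later rows make up. A row lasts 1/12 s, in which the tool goes at most 41.7 mm and 7.16 degrees, less where a joint would pass 70% of its speed; a pose out of reach is approached as far as the arm can. A call with a gripper value outside its range is refused whole. The fingers move at their own pace and stop on an object; "squeeze" is the grip in N (left out, the last holds). Time passes only in rows, so rows that repeat a pose let the fingers close. It gives the time, the measured TCP pose, the force and the opening at its end, in the units of the state.
- env.observe(): the state, without advancing time (a new reading comes with each control period).
- get_image(name): name is "scene" or "side" or "wrist"; returns a dict with "img" (480x640x3 uint8, red, green, blue), "fx", "fy", "cx", "cy" (pixels), "rvec" (rotation vector, rad) and "tvec" (3), from world to camera coordinates, as OpenCV has them. Camera axes: x right, y down, z forward; pixel columns grow to the right and rows downward; lengths in m; the calibration is good to about 2 mm. A picture is of the moment at which its call begins. There is no depth.
- env.close_job(): hands the job in, once; it reports no verdict.
The state is a dict: "time_s": time; "q": joint angles; "qvel": joint speeds; "joint_efforts": joint torques, N m; "position": TCP position; "tool_rot": TCP orientation; "ft_force": force on the tool from outside, world axes, zero at the start; "wrist_torque": the same for the moment, N m; "grip_width": finger opening in m.
Only numpy, scipy, OpenCV 4.12 (cv2) and the standard library are available. Lean on these libraries where they do the work, as an engineer would, in place of code of your own. Each camera call takes 0.05 s, during which the arm holds its last target.

## Working session

There is one attempt and no reset: what is moved stays moved. The work goes in short steps, Python scripts to look and compute and a tool call to move; the robot and the scene stay as the last step left them, time stands still between calls to the robot, and variables do not carry over. Pictures are saved under pics/ and viewed, and the job is handed in when it is done.

Besides the shell and the picture viewer there is one more tool, called by a JSON object that holds its "method" and its "body", one argument or row to a line. carry_out: Moves the arm, as the interface text tells. Its arguments: {"type":"object","properties":{"targets":{"type":"array"},"squeeze":{"type":"number"}},"required":["targets"]}

```bash
mkdir -p pics; cat > h.py <<'E'
import numpy as np, cv2
from rig import env, get_image
def shot(name,f):
    d=get_image(name); cv2.imwrite('pics/'+f,d['img'][:,:,::-1]); return d
def ray(d,uv,z):
    R=cv2.Rodrigues(np.array(d['rvec'],float))[0]; t=np.array(d['tvec'],float).ravel()
    c=-R.T@t; v=R.T@np.array([(uv[0]-d['cx'])/d['fx'],(uv[1]-d['cy'])/d['fy'],1])
    return c+v*(z-c[2])/v[2]
def proj(d,p):
    K=np.array([[d['fx'],0,d['cx']],[0,d['fy'],d['cy']],[0,0,1.]])
    return cv2.projectPoints(np.array(p,float).reshape(-1,3),np.array(d['rvec'],float),np.array(d['tvec'],float),K,None)[0].reshape(-1,2)
E
python3 - <<'E'
from h import *
np.set_printoptions(precision=4,suppress=True)
for n in ['scene','side','wrist']:
    d=shot(n,n+'0.png'); R=cv2.Rodrigues(np.array(d['rvec']))[0]; print(n,d['fx'],-R.T@np.array(d['tvec']).ravel(),R[2])
o=env.observe(); print(o, env.tip_reach)
E
```

```text
scene 438.3907218683403 [0.9242 0.6369 0.653 ] [-0.3626 -0.6753 -0.6422]
side 530.2352050082405 [0.1619 0.5972 0.5391] [ 0.5285 -0.6612 -0.5324]
wrist 423.86789235394497 [ 0.2227 -0.5097  0.3728] [-0.3098 -0.0816 -0.9473]
{'time_s': 0.15, 'q': array([-87.2804,  21.8317,  74.372 ,  -0.0011,  83.8566, -12.3355]), 'qvel': array([ 0.0152, -0.1442, -0.1956,  0.0284, -0.0537,  0.0481]), 'joint_efforts': array([  0.0009, -44.863 , -23.1343,  -0.0002,   0.0039,  -0.    ]), 'position': array([ 0.1428, -0.5309,  0.2329]), 'tool_rot': array([[-0.9657, -0.0001,  0.2597],
       [-0.2597,  0.0011, -0.9657],
       [-0.0002, -1.    , -0.001 ]]), 'ft_force': array([ 0.7321, -0.6543, -0.0576]), 'wrist_torque': array([-0.0056, -0.0458,  0.006 ]), 'grip_width': 0.08527742007374908} 0.022
```

View pics/scene0.png

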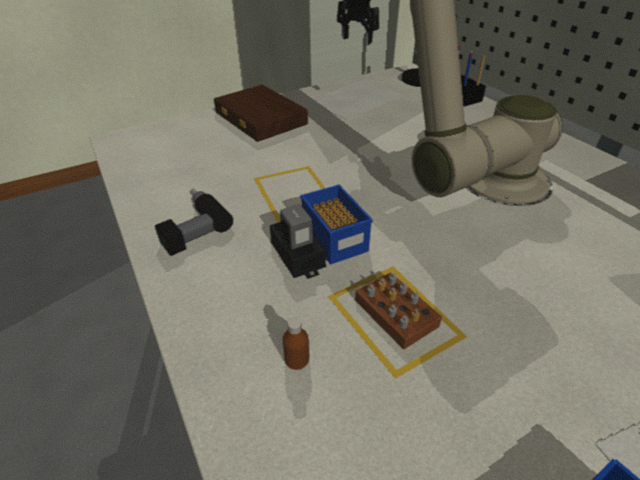

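View pics/side0.png

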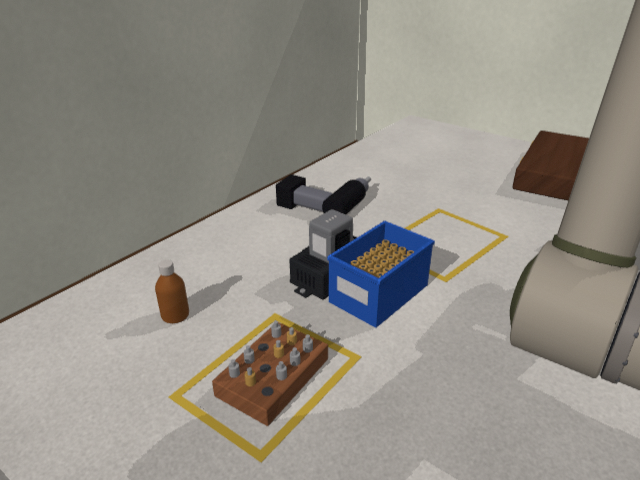

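View pics/wrist0.png

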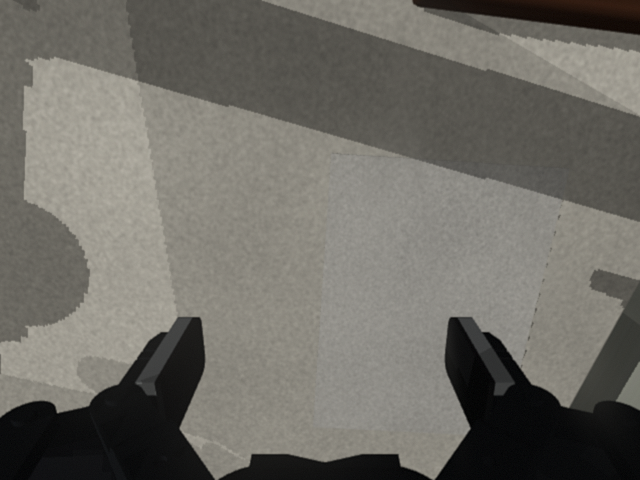

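The free place is on the right (-y). I'll enlarge the views for measuring.

```bash
python3 - <<'E'
import cv2
a=cv2.imread('pics/side0.png')[180:340,260:520]; cv2.imwrite('pics/side0c.png',cv2.resize(a,None,fx=3,fy=3,interpolation=cv2.INTER_CUBIC))
a=cv2.imread('pics/scene0.png')[150:290,240:440]; cv2.imwrite('pics/scene0c.png',cv2.resize(a,None,fx=4,fy=4,interpolation=cv2.INTER_CUBIC))
E
```

```text
(no output)
```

View pics/side0c.png

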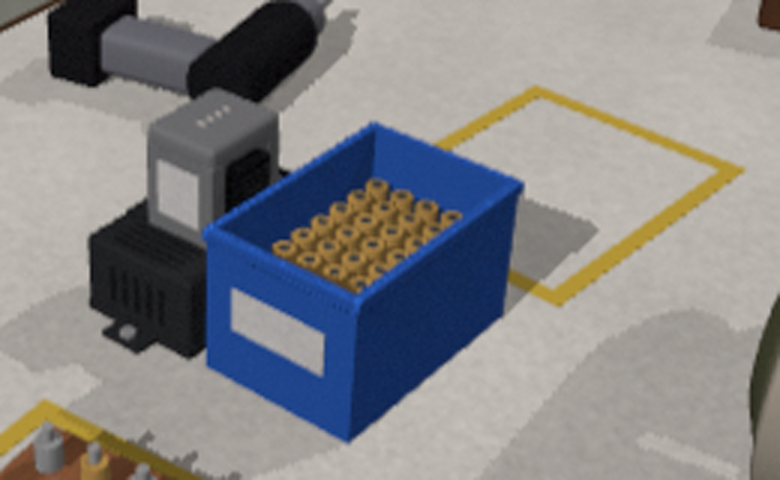

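View pics/scene0c.png

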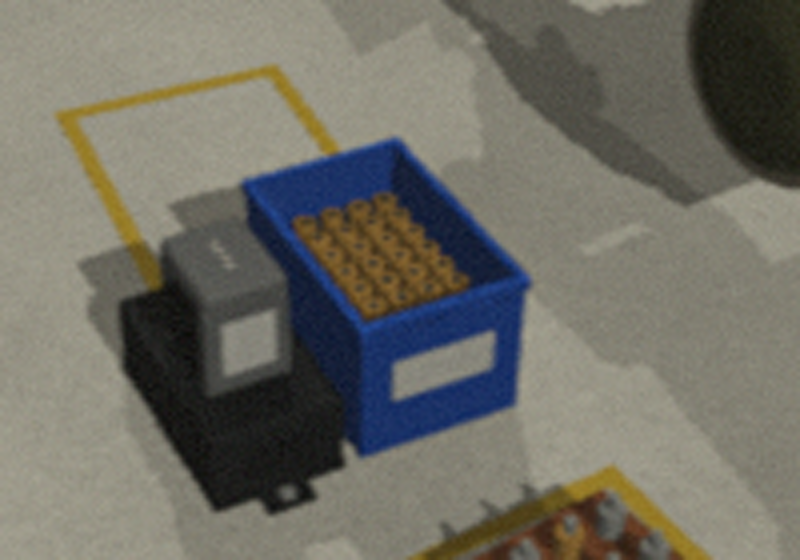

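```bash
cat > fit.py <<'E'
from h import *
from scipy.optimize import least_squares
S={'side':(260,180,3),'scene':(240,150,4)}
d={n:get_image(n) for n in S}
def box(x,y,z):
    return {k:(sx*x/2,sy*y/2,z) for k,(sx,sy) in {'++':(1,1),'+-':(1,-1),'--':(-1,-1),'-+':(-1,1)}.items()}
def fit(name,obs,x0):
    def res(p):
        c,s=np.cos(p[2]),np.sin(p[2]);r=[]
        for cam,P,U in obs:
            ox,oy,k=S[cam]; uv=((U[0]+.5)/k-.5+ox,(U[1]+.5)/k-.5+oy)
            w=[p[0]+c*P[0]-s*P[1],p[1]+s*P[0]+c*P[1],P[2]]
            r+=list(proj(d[cam],w)[0]-uv)
        return np.array(r)
    f=least_squares(res,x0,loss='soft_l1'); print(name,f.x[:2].round(4),np.degrees(f.x[2]).round(2)); print(res(f.x).reshape(-1,2).round(1).tolist()); return f.x
if __name__=='__main__':
    T=box(.1,.15,.09);B=box(.096,.146,0)
    fit('bin',[('side',T['++'],(207,232)),('side',T['+-'],(375,124)),('side',T['--'],(523,185)),('side',T['-+'],(358,306)),('side',B['-+'],(348,440)),('side',B['++'],(208,366)),('side',B['--'],(503,316)),
     ('scene',T['+-'],(243,184)),('scene',T['--'],(397,141)),('scene',T['-+'],(528,282)),('scene',T['++'],(360,325)),('scene',B['++'],(364,453)),('scene',B['-+'],(516,404))],[.45,0,0])
    Q=box(.164,.214,0)
    fit('place',[('side',Q['+-'],(536,86)),('side',Q['--'],(745,170)),('side',Q['-+'],(557,305)),('scene',Q['+-'],(57,114)),('scene',Q['--'],(277,66))],[.45,-.25,0])
    P=box(.048,.06,.111);C=box(.076,.13,.05);C0=box(.076,.13,0)
    po=[('side',P['+-'],(216,88)),('side',P['++'],(148,124)),('side',P['-+'],(202,146)),('side',P['--'],(279,112)),('scene',P['++'],(205,292)),('scene',P['+-'],(163,240)),('scene',P['--'],(240,220)),('scene',P['-+'],(290,275))]
    co=[('scene',C0['++'],(218,510)),('scene',C['+-'],(123,297)),('scene',C['-+'],(340,415)),('side',C['++'],(90,237)),('side',C0['++'],(92,310)),('side',C0['-+'],(193,358)),('side',C['-+'],(198,290))]
    fit('pack',po,[.53,0,0]); fit('charger',co,[.53,0,0]); fit('both',po+co,[.53,0,0])
E
python3 fit.py
```

```text
bin [ 0.5229 -0.0151] -3.65
[[-1.8, -2.1], [-0.1, -2.0], [1.1, -2.1], [0.3, -1.2], [0.1, 0.7], [-0.6, -0.7], [0.2, -0.6], [-0.1, -0.8], [1.0, -1.0], [1.8, -0.5], [0.8, 2.3], [-0.2, 1.8], [0.6, 0.9]]
place [ 0.5182 -0.2272] -7.31
[[-0.2, -0.8], [0.4, -0.5], [-0.1, 0.3], [-0.1, 0.3], [0.6, 0.2]]
pack [ 0.621  -0.0085] -4.78
[[-0.1, -1.9], [-2.1, -1.1], [1.7, 1.7], [0.5, -0.6], [-0.4, 3.2], [-0.6, -0.3], [1.6, -1.0], [0.6, 1.1]]
charger [ 0.6179 -0.0107] -2.95
[[0.9, 0.7], [-0.1, 0.3], [3.1, -4.5], [-0.0, -1.3], [0.3, -1.4], [0.1, 0.6], [-1.6, -1.6]]
both [ 0.6196 -0.0104] -2.3
[[0.2, -2.1], [-0.5, -0.8], [4.2, 1.6], [1.6, -1.2], [0.7, 2.6], [-0.7, -0.5], [1.0, -1.8], [1.1, -0.1], [0.7, 1.1], [-1.0, 0.8], [2.7, -4.3], [-0.8, -1.3], [-0.5, -1.4], [-0.3, 0.4], [-2.0, -1.9]]
```

```bash
cat >> h.py <<'E'
from scipy.spatial.transform import Rotation as Ro
def des(a_deg,t_deg):
    a=np.radians(a_deg);t=np.radians(t_deg)
    z=np.array([np.cos(a),np.sin(a),0]); d=np.array([np.sin(a),-np.cos(a),0])
    y=np.cos(t)*np.array([0,0,-1.])+np.sin(t)*d
    return np.c_[np.cross(y,z),y,z]
def delta(tip,a,t,reach=.022):
    o=env.observe(); R=des(a,t); p=np.array(tip)-R[:,1]*reach
    return ((p-o['position'])*1000).round(1),np.degrees(Ro.from_matrix(R@np.array(o['tool_rot']).T).as_rotvec()).round(2)
E
python3 - <<'E'
from h import *
print(delta([.532,.125,.24],-3.65,0))
print(delta([.532,.125,.24],-3.65,18))
E
```

```text
(array([389.1, 656. ,  28.9]), array([-3.000e-02, -3.000e-02,  7.129e+01]))
(array([389.6, 662.8,  27.9]), array([-14.89,  12.14,  70.68]))
```

{"method": "carry_out", "body": {
  "targets": [
    [[0.3,39,66,40,0,0,7],[0.3,60,100,60,0,0,14],[0.3,80,135,70,0,0,21],[0.3,100,170,70,0,0,28],[0.3,125,210,70,0,0,35],[0.3,150,250,70,0,0,42],[0.3,170,285,70,0,0,49],[0.3,190,320,70,0,0,56],[0.3,210,355,70,0,0,63],[0.3,230,390,70,0,0,70],[0.3,250,420,70,0,0,71.3],[0.3,270,455,70,0,0,71.3],[0.3,290,490,70,0,0,71.3],[0.3,310,525,70,0,0,71.3],[0.3,330,560,70,0,0,71.3],[0.3,350,590,60,0,0,71.3],[0.3,370,620,60,0,0,71.3],[0.3,389,655,60,0,0,71.3],[0.3,389,655,60,0,0,71.3],[0.3,389,655,60,0,0,71.3]]
  ]
}}

```text
time_s: 1.92
position: [0.5331, 0.1277, 0.2921]
tool_rot: [[-0.059, -0.001, 0.998], [-0.998, 0.001, -0.059], [-0.001, -1.0, -0.001]]
ft_force: [-1.0, -0.4, -1.0]
grip_width: 0.0595
```

```bash
python3 - <<'E'
from h import *
shot('wrist','w1.png');o=env.observe();print(o['time_s'],o['position'],o['tool_rot'],o['grip_width'],o['q'])
E
```

```text
1.9667 [0.53229938 0.12574399 0.2923953 ] [[-6.02399402e-02 -1.35209143e-03  9.98183010e-01]
 [-9.98183925e-01  4.18797867e-05 -6.02399387e-02]
 [ 3.96462131e-05 -9.99999085e-01 -1.35215876e-03]] 0.06000481512325356 [8.84066910e-01 1.95517371e+01 6.80669810e+01 3.59785344e-03
 9.24587047e+01 4.33780561e+00]
```

View pics/w1.png

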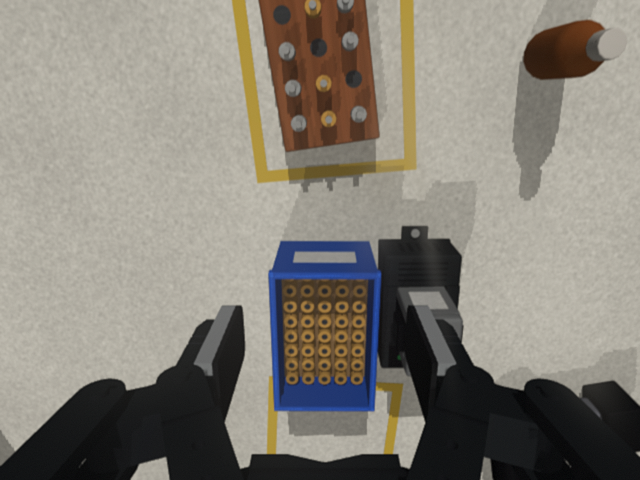

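```bash
python3 - <<'E'
import cv2
a=cv2.imread('pics/w1.png')[215:455,230:490]; cv2.imwrite('pics/w1c.png',cv2.resize(a,None,fx=2.5,fy=2.5,interpolation=cv2.INTER_CUBIC))
from h import *
d=get_image('wrist')
R=cv2.Rodrigues(np.array(d['rvec']))[0];print(-R.T@np.array(d['tvec']).ravel(),R)
for u in [(269.5,273),(380,273),(376,411),(274,411)]: print('bin',ray(d,u,.09).round(4))
for u in [(258,182),(415,168)]: print('tape',ray(d,u,0).round(4))
for u in [(286,152),(380,138)]: print('block',ray(d,u,.03).round(4))
E
```

```text
[0.53750403 0.20805292 0.43239741] [[ 0.99824941 -0.05912408 -0.00156907]
 [-0.05551523 -0.94580846  0.31994441]
 [-0.02040045 -0.31929721 -0.94743502]]
bin [0.4797 0.0597 0.09  ]
bin [0.5768 0.054  0.09  ]
bin [ 0.5702 -0.095   0.09  ]
bin [ 0.4692 -0.0891  0.09  ]
tape [0.463  0.1234 0.    ]
tape [0.6248 0.1284 0.    ]
block [0.4975 0.1561 0.03  ]
block [0.586  0.1639 0.03  ]
```

View pics/w1c.png

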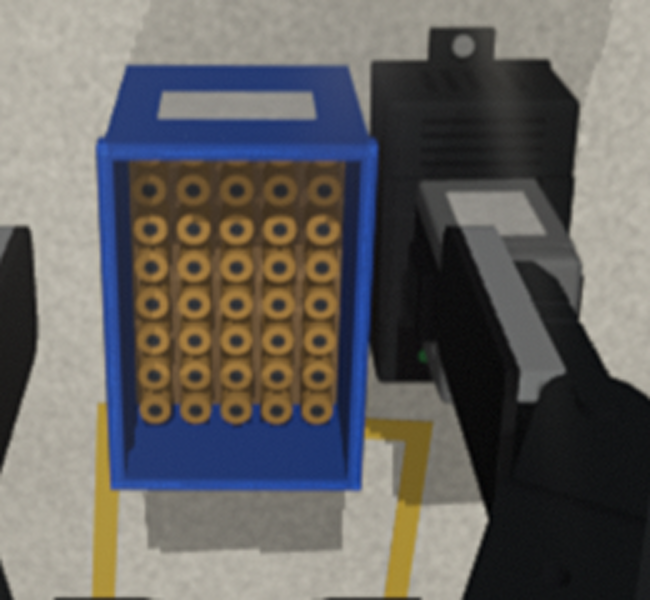

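```bash
python3 - <<'E'
from h import *
d=get_image('wrist'); print(ray(d,(402.8,383.8),0))
print(delta([.531,.094,.018],-3.5,18)); print(delta([.528,.0572-.213,.018],-7.3,18))
E
```

```text
[ 0.61160231 -0.13757847  0.        ]
(array([-2.000e-01, -2.290e+01, -2.542e+02]), array([-17.95,   1.08,   0.13]))
(array([  -2.7, -272.7, -254.2]), array([-17.91,   1.68,  -3.64]))
```

{"method": "carry_out", "body": {
  "targets": [
    [[0.3,0,0,-30,-7,0,0],[0.3,0,0,-60,-14,1,0],[0.3,0,0,-90,-18,1,0],[0.3,0,-5,-125,-18,1,0],[0.3,0,-15,-160,-18,1,0],[0.3,0,-23,-195,-18,1,0],[0.3,0,-23,-225,-18,1,0],[0.3,0,-23,-245,-18,1,0],[0.3,0,-23,-252,-18,1,0],[0.3,0,-23,-252,-18,1,0],[0.3,0,-23,-252,-18,1,0]]
  ]
}}

```text
time_s: 2.98
position: [0.5324, 0.1003, 0.0425]
tool_rot: [[-0.062, -0.016, 0.998], [-0.949, -0.309, -0.064], [0.309, -0.951, 0.004]]
ft_force: [-0.3, -0.4, 0.1]
grip_width: 0.0597
```

```bash
python3 - <<'E'
from h import *
shot('side','s2.png');shot('wrist','w2.png');o=env.observe();print(o['time_s'],o['position'],o['tool_rot'],o['grip_width'],o['ft_force'])
E
```

```text
3.0833 [0.53269329 0.10072181 0.0430418 ] [[-0.06199129 -0.01439049  0.99797294]
 [-0.94902306 -0.30876414 -0.06340295]
 [ 0.30905066 -0.95102977  0.00548378]] 0.05971726151837025 [ 0.18070587 -0.54910021  0.18439196]
```

View pics/s2.png

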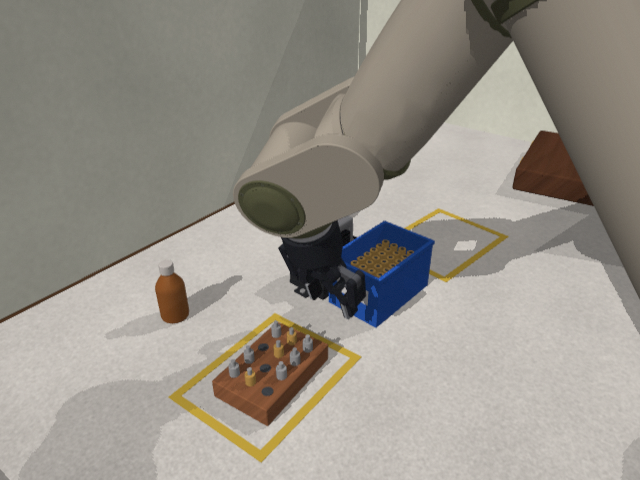

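View pics/w2.png

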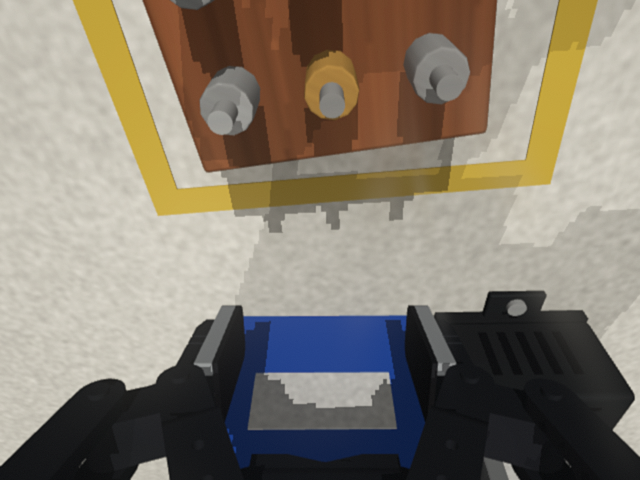

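{"method": "carry_out", "body": {
  "targets": [
    [[0.7,-8,0,0,0,0,0],[0.7,-8,0,0,0,0,0],[0.7,-8,0,0,0,0,0],[0.7,-8,0,0,0,0,0]]
  ]
}}

```text
time_s: 3.42
position: [0.524, 0.101, 0.0418]
tool_rot: [[-0.061, -0.016, 0.998], [-0.949, -0.309, -0.063], [0.309, -0.951, 0.003]]
ft_force: [1.2, -0.5, -0.1]
grip_width: 0.0255
```

```bash
python3 - <<'E'
from h import *
d=shot('wrist','w3.png');o=env.observe();print(o['time_s'],o['position'],o['grip_width'])
R=np.array(o['tool_rot'])
P=box=[]
for s in (-.04,-.05,-.06):
  for k in (.04,.05,.06): P.append(o['position']+R@np.array([0,s,k]))
print(proj(d,P).round(0).tolist())
E
```

```text
3.4667 [0.52400538 0.10099093 0.04163444] 0.02538658061763295
[[464.0, 396.0], [499.0, 396.0], [534.0, 396.0], [476.0, 422.0], [514.0, 422.0], [551.0, 422.0], [490.0, 452.0], [531.0, 452.0], [573.0, 452.0]]
```

View pics/w3.png

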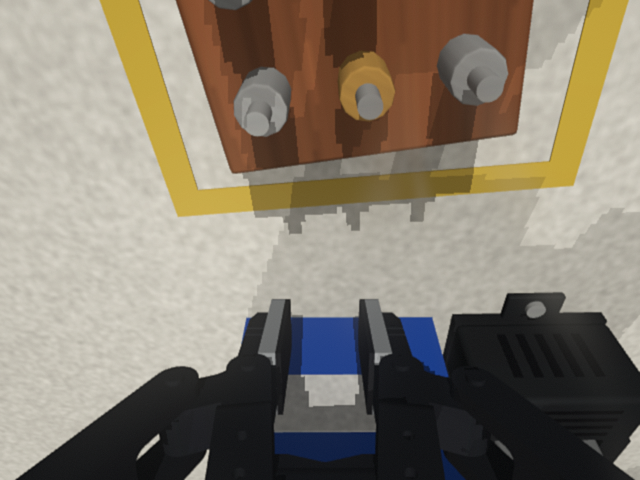

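{"method": "carry_out", "body": {
  "targets": [
    [[0.7,-4,-12,0,0,0,0],[0.7,-4,-22,0,0,0,0],[0.7,-4,-28,0,0,0,0],[0.7,-4,-32,0,0,0,0],[0.7,-4,-36,0,0,0,0],[0.7,-4,-42,0,0,0,0],[0.7,-4,-50,0,0,0,0],[0.7,-4,-58,0,0,0,0],[0.7,-4,-66,0,0,0,0],[0.7,-4,-74,0,0,0,0],[0.7,-4,-80,0,0,0,0],[0.7,-4,-80,0,0,0,0]]
  ]
}}

```text
time_s: 4.47
position: [0.5199, 0.0195, 0.0414]
tool_rot: [[-0.062, -0.018, 0.998], [-0.949, -0.31, -0.064], [0.31, -0.951, 0.002]]
ft_force: [0.4, -0.5, -0.9]
grip_width: 0.0255
```

```bash
python3 - <<'E'
from h import *
d=shot('wrist','w4.png');shot('scene','sc4.png');o=env.observe();print(o['time_s'],o['position'],o['grip_width'],o['ft_force'])
E
```

```text
4.5667 [0.5198115  0.02027556 0.04131592] 0.025431425607852273 [0.14514036 0.15410733 0.36736433]
```

View pics/w4.png

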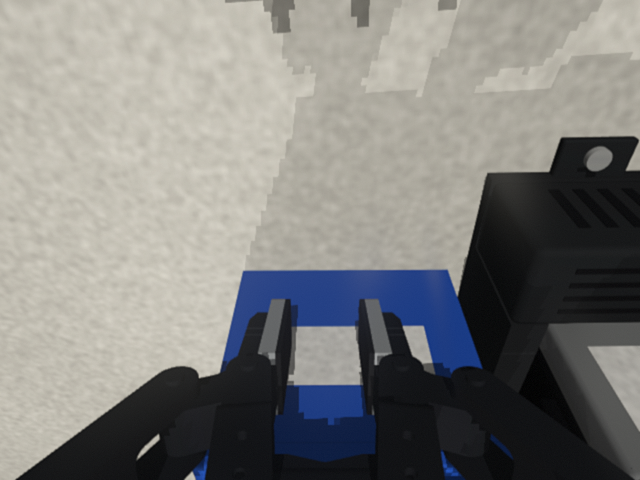

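View pics/sc4.png

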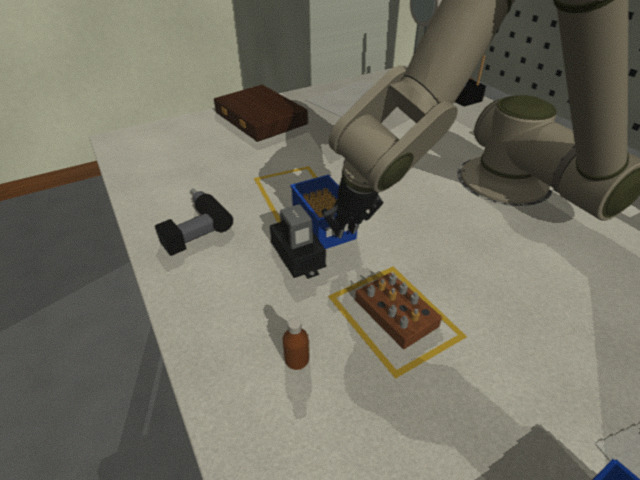

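{"method": "carry_out", "body": {
  "targets": [
    [[0.7,0,-6,0,0,0,0],[0.7,0,-14,0,0,0,0],[0.7,0,-22,0,0,0,0],[0.7,0,-30,0,0,0,0],[0.7,0,-38,0,0,0,0],[0.7,0,-46,0,0,0,0],[0.7,0,-54,0,0,0,0],[0.7,0,-62,0,0,0,-0.4],[0.7,0,-70,0,0,0,-0.8],[0.7,0,-78,0,0,0,-1.2],[0.7,0,-86,0,0,0,-1.6],[0.7,0,-94,0,0,0,-2.0],[0.7,0,-102,0,0,0,-2.4],[0.7,0,-110,0,0,0,-2.8],[0.7,0,-118,0,0,0,-3.2],[0.7,0,-126,0,0,0,-3.6],[0.7,0,-133,0,0,0,-3.6],[0.7,0,-140,0,0,0,-3.6],[0.7,0,-145,0,0,0,-3.6],[0.7,0,-145,0,0,0,-3.6]]
  ]
}}

```text
time_s: 6.23
position: [0.5198, -0.1254, 0.0414]
tool_rot: [[-0.121, -0.037, 0.992], [-0.943, -0.308, -0.126], [0.31, -0.951, 0.002]]
ft_force: [0.4, -0.6, -0.4]
grip_width: 0.0258
```

```bash
python3 - <<'E'
from h import *
d=shot('side','s5.png');shot('scene','sc5.png');o=env.observe();print(o['time_s'],o['position'],o['grip_width'],o['ft_force'])
a=cv2.imread('pics/s5.png')[180:340,340:540]; cv2.imwrite('pics/s5c.png',cv2.resize(a,None,fx=4,fy=3.5,interpolation=cv2.INTER_CUBIC))
a=cv2.imread('pics/sc5.png')[140:280,240:400]; cv2.imwrite('pics/sc5c.png',cv2.resize(a,None,fx=4,fy=4,interpolation=cv2.INTER_CUBIC))
E
```

```text
6.3333 [ 0.51988828 -0.12466955  0.04139846] 0.025701252719915163 [0.04219697 1.01006804 0.8217652 ]
```

View pics/s5c.png

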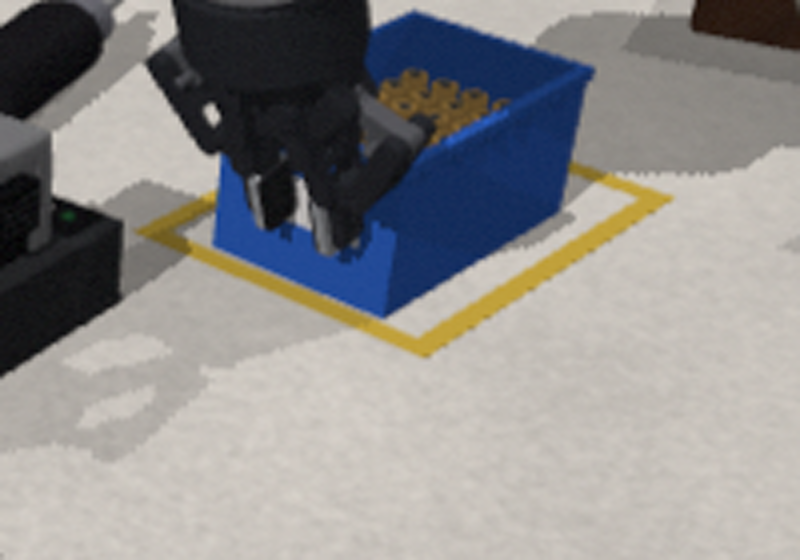

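View pics/sc5c.png

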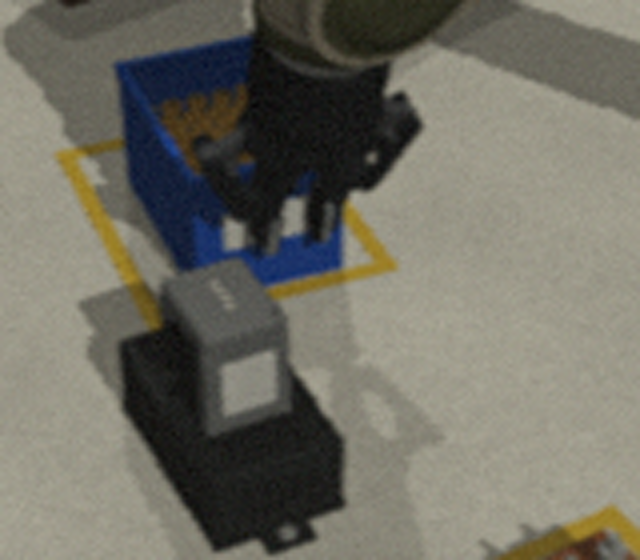

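```bash
python3 - <<'E'
from h import *
d=get_image('side')
f=lambda U:((U[0]+.5)/4-.5+340,(U[1]+.5)/3.5-.5+180)
for n,U in {'bin-+':(384,317),'bin++':(215,245),'bin--':(561,213),'T-+':(424,356),'T++':(137,231),'T--':(672,198)}.items(): print(n,ray(d,f(U),0)[:2].round(4))
E
```

```text
bin-+ [ 0.4795 -0.131 ]
bin++ [ 0.5736 -0.1427]
bin-- [ 0.4597 -0.2726]
T-+ [ 0.4502 -0.1117]
T++ [ 0.6101 -0.132 ]
T-- [ 0.4238 -0.3205]
```

{"method": "carry_out", "body": {
  "targets": [
    [[0.7,0,-5,0,0,0,0],[0.7,0,-10,0,0,0,0],[0.7,0,-14,0,0,0,0],[0.7,0,-17,0,0,0,0],[0.7,0,-18,0,0,0,0],[0.7,0,-18,0,0,0,0],[0.7,0,-5,0,0,0,0],[0.7,0,20,0,0,0,0],[0.7,0,30,20,0,0,0],[0.7,0,40,55,0,0,0],[0.7,0,50,95,6,0,0],[0.7,0,60,135,13,0,0],[0.7,0,70,170,18,0,0],[0.7,0,80,205,18,0,0],[0,0,110,210,18,0,4],[0,20,145,210,18,0,4],[0,20,175,210,18,0,4],[0,20,205,210,18,0,4],[0,20,205,210,18,0,4],[0,20,205,210,18,0,4]]
  ]
}}

```text
time_s: 8.05
position: [0.5394, 0.0825, 0.2512]
tool_rot: [[-0.049, -0.026, 0.998], [-0.999, -0.001, -0.049], [0.003, -1.0, -0.026]]
ft_force: [0.5, 0.5, -0.1]
grip_width: 0.0852
```

```bash
python3 - <<'E'
from h import *
d=shot('side','s6.png');shot('scene','sc6.png');shot('wrist','w6.png');o=env.observe();print(o['time_s'],o['position'],o['tool_rot'],o['grip_width'],o['ft_force'],o['q'])
a=cv2.imread('pics/s6.png')[180:340,260:520]; cv2.imwrite('pics/s6c.png',cv2.resize(a,None,fx=3,fy=3,interpolation=cv2.INTER_CUBIC))
a=cv2.imread('pics/sc6.png')[150:290,240:440]; cv2.imwrite('pics/sc6c.png',cv2.resize(a,None,fx=4,fy=4,interpolation=cv2.INTER_CUBIC))
E
```

```text
8.2 [0.53979763 0.08032111 0.25125174] [[-5.27178839e-02 -2.59740157e-02  9.98271594e-01]
 [-9.98606772e-01 -9.41792865e-04 -5.27600889e-02]
 [ 2.31055645e-03 -9.99662175e-01 -2.58881787e-02]] 0.08565546571449698 [-0.42549086  0.11556642  0.26654081] [-3.89564215 21.36044517 72.04229357 -0.15503096 88.07853556 -0.86480595]
```

View pics/s6c.png

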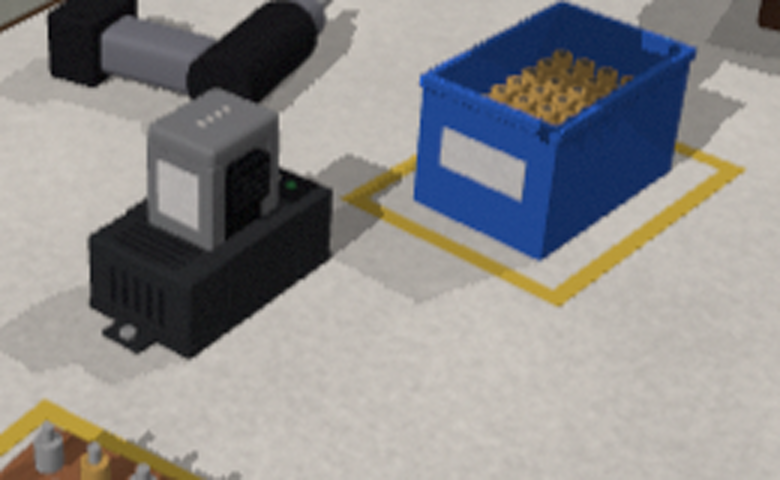

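View pics/sc6c.png

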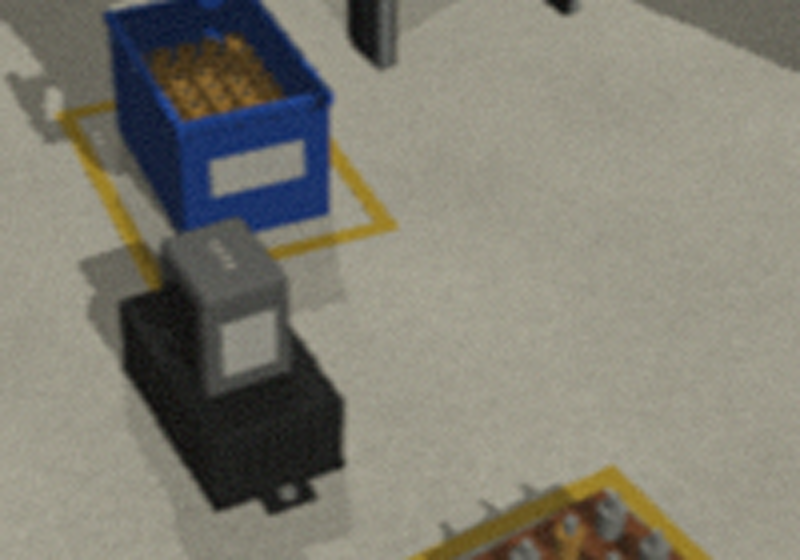

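View pics/w6.png

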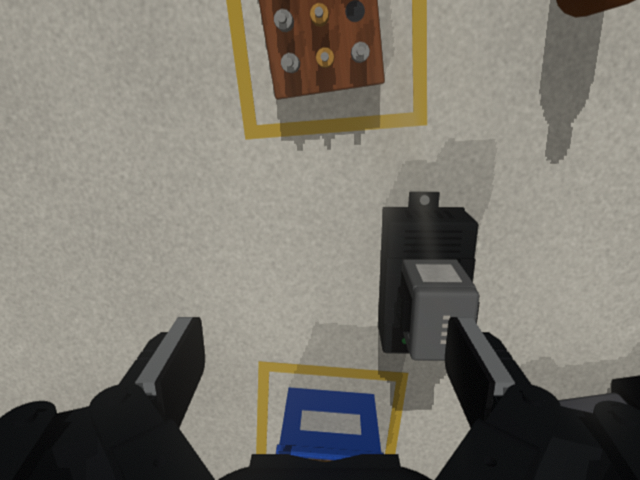

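```bash
python3 - <<'E'
import cv2
a=cv2.imread('pics/w6.png')[180:370,360:500]; cv2.imwrite('pics/w6c.png',cv2.resize(a,None,fx=4,fy=4,interpolation=cv2.INTER_CUBIC)[:600*2])
a=cv2.imread('pics/s6.png')[200:310,285:375]; cv2.imwrite('pics/s6d.png',cv2.resize(a,None,fx=6,fy=5,interpolation=cv2.INTER_CUBIC))
E
```

```text
(no output)
```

View pics/w6c.png

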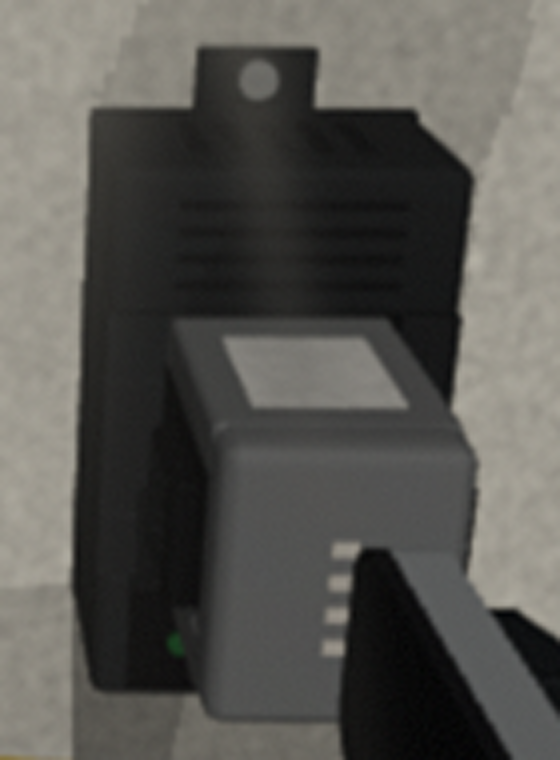

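View pics/s6d.png

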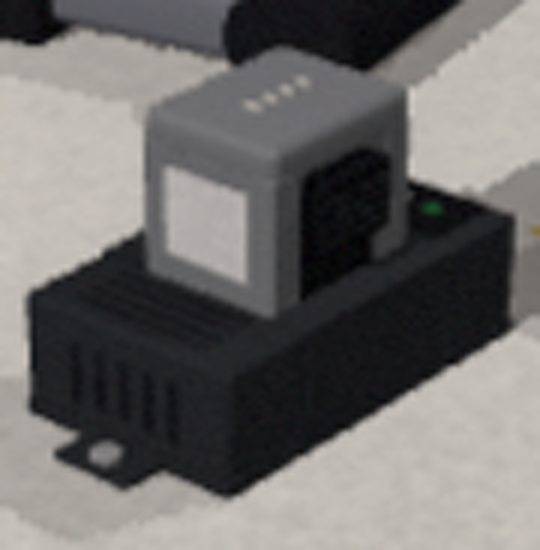

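```bash
cat > fit2.py <<'E'
import fit; from fit import *
import numpy as np
fit.d['wrist']=get_image('wrist')
S.update(wrist=(360,180,4),side=(285,200,(6,5)))
def fit2(name,obs,x0):
    def res(p):
        c,s=np.cos(p[2]),np.sin(p[2]);r=[]
        for cam,P,U in obs:
            ox,oy,k=S[cam]; k=np.broadcast_to(k,2); uv=((U[0]+.5)/k[0]-.5+ox,(U[1]+.5)/k[1]-.5+oy)
            w=[p[0]+c*P[0]-s*P[1],p[1]+s*P[0]+c*P[1],P[2]]
            r+=list(proj(fit.d[cam],w)[0]-uv)
        return np.array(r)
    f=least_squares(res,x0,loss='soft_l1'); print(name,f.x[:2].round(4),np.degrees(f.x[2]).round(2)); print(res(f.x).reshape(-1,2).round(1).tolist())
P=box(.048,.06,.111);C=box(.076,.13,.05);C0=box(.076,.13,0)
side=[('side',C['++'],(28,293)),('side',C0['++'],(30,412)),('side',C0['-+'],(230,496)),('side',C['-+'],(232,380)),('side',C['--'],(514,214)),('side',C0['--'],(512,325))]
scene=[('scene',C0['++'],(218,510)),('scene',C['+-'],(123,297)),('scene',C['-+'],(343,405)),('scene',C0['-+'],(345,465))]
wr=[('wrist',C0['-+'],(92,110)),('wrist',C0['++'],(420,112)),('wrist',C['++'],(472,182)),('wrist',C0['--'],(75,590)),('wrist',C['--'],(98,690))]
pw=[('wrist',P['-+'],(210,440)),('wrist',P['++'],(477,455)),('wrist',P['--'],(200,718))]
ps=[('side',P['+-'],(281,44)),('side',P['++'],(145,108)),('side',P['-+'],(272,166)),('side',P['--'],(408,90))]
x0=[.62,-.01,-.05]
fit2('side',side,x0);fit2('scene',scene,x0);fit2('wrist',wr,x0);fit2('packw',pw,x0);fit2('packs',ps,x0);fit2('all',side+scene+wr+pw+ps,x0)
E
python3 fit2.py
```

```text
Traceback (most recent call last):
  File "fit2.py", line 3, in <module>
    fit.d['wrist']=get_image('wrist')
    ^^^^^
AttributeError: 'function' object has no attribute 'd'
```

```bash
sed -i 's/^import fit; from fit import \*/from fit import */; s/fit\.d\[/d[/g' fit2.py; python3 fit2.py
```

```text
side [ 0.6199 -0.0089] -1.83
[[-1.0, -0.3], [-0.3, 0.1], [0.4, 1.0], [0.1, -0.7], [0.8, -0.9], [-0.1, 0.6]]
scene [ 0.6192 -0.0123] -4.59
[[-1.0, 0.4], [-0.3, -0.4], [0.9, -1.6], [0.3, 0.9]]
wrist [ 0.623  -0.0116] -2.6
[[0.4, 0.3], [-1.0, -0.2], [3.0, -2.0], [-0.1, 0.1], [-0.8, 3.3]]
packw [ 0.6203 -0.0083] -2.18
[[0.4, 0.3], [0.4, -3.5], [-1.2, 1.1]]
packs [ 0.6172 -0.005 ] -3.12
[[-0.0, 0.1], [-1.3, 0.6], [0.1, -1.0], [1.1, 0.0]]
all [ 0.621  -0.0105] -2.53
[[-1.1, -1.3], [-0.4, -0.8], [-0.1, 0.2], [-0.5, -1.5], [1.0, -1.2], [0.0, 0.3], [-0.1, 1.4], [-1.5, 0.9], [1.3, -1.5], [0.7, 0.9], [-1.8, -0.7], [-3.1, -1.3], [0.7, -3.3], [-1.9, -0.7], [-2.8, 2.4], [1.6, 2.8], [1.4, -0.6], [-0.6, 3.3], [-0.1, -1.8], [-0.9, -1.3], [0.5, -3.2], [1.0, -2.1]]
```

```bash
python3 - <<'E'
from h import *
d=get_image('wrist'); print(ray(d,(590,400),.04), ray(d,(612,385),.05))
for z in (.16,.079): print(delta([.620,-.010,z],-2.5,0,0))
E
```

```text
[ 0.78637891 -0.14012352  0.04      ] [ 0.79750076 -0.11472887  0.05      ]
(array([ 80.1, -90.5, -91.3]), array([ 0.03, -1.47,  0.52]))
(array([  80.1,  -90.5, -172.3]), array([ 0.03, -1.47,  0.52]))
```

{"method": "carry_out", "body": {
  "targets": [
    [[0,25,-28,0,0,-1.5,0.5],[0,50,-55,0,0,-1.5,0.5],[0,70,-80,-10,0,-1.5,0.5],[0,80,-90,-40,0,-1.5,0.5],[0,80,-90,-75,0,-1.5,0.5],[0,80,-90,-91,0,-1.5,0.5],[0,80,-90,-91,0,-1.5,0.5],[0,80,-90,-91,0,-1.5,0.5]]
  ]
}}

```text
time_s: 9.22
position: [0.6199, -0.0092, 0.1604]
tool_rot: [[-0.043, -0.0, 0.999], [-0.999, -0.0, -0.043], [0.0, -1.0, -0.0]]
ft_force: [-0.1, 0.7, 0.8]
grip_width: 0.0857
```

```bash
python3 - <<'E'
from h import *
d=shot('side','s7.png');shot('scene','sc7.png');w=shot('wrist','w7.png');o=env.observe();print(o['time_s'],o['position'],o['tool_rot'],o['ft_force'])
a=cv2.imread('pics/s7.png')[120:320,230:430]; cv2.imwrite('pics/s7c.png',cv2.resize(a,None,fx=3,fy=3,interpolation=cv2.INTER_CUBIC))
E
```

```text
9.3667 [ 0.62060821 -0.00909525  0.16237265] [[-0.04294699  0.00393801  0.99906959]
 [-0.99907673 -0.00128982 -0.04294221]
 [ 0.00111951 -0.99999141  0.00398977]] [ 0.21212486  0.23466104 -0.39045236]
```

View pics/w7.png

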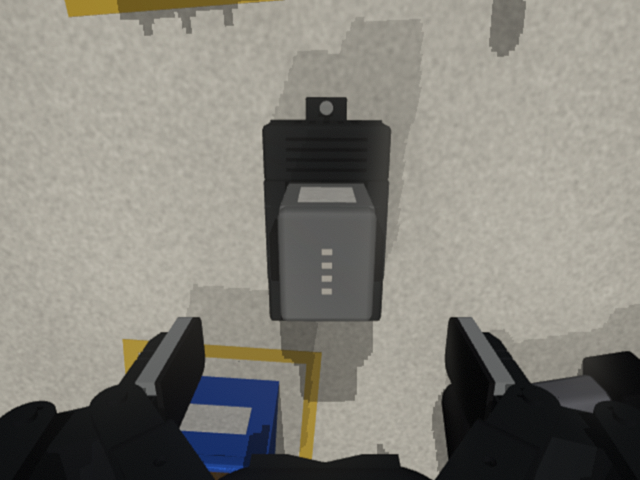

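View pics/s7c.png

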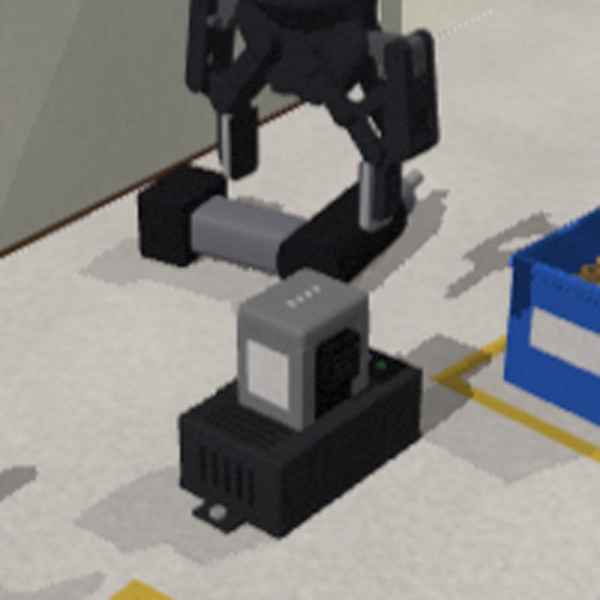

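```bash
python3 - <<'E'
from h import *
w=get_image('wrist');o=env.observe();p=o['position']
print(proj(w,[[p[0],p[1],.111]]))
for u in [(279,210),(374,210),(279.5,320),(375,320),(327,271)]: print(ray(w,u,.111).round(4))
E
```

```text
[[323.60756889 268.65915422]]
[0.6009 0.0216 0.111 ]
[0.6453 0.0197 0.111 ]
[ 0.5968 -0.0366  0.111 ]
[ 0.6456 -0.0387  0.111 ]
[ 0.6221 -0.0104  0.111 ]
```

{"method": "carry_out", "body": {
  "targets": [
    [[0,1,0,-25,0,0,0],[0,1,0,-45,0,0,0],[0,1,0,-60,0,0,0],[0,1,0,-72,0,0,0],[0,1,0,-82,0,0,0],[0,1,0,-82,0,0,0],[0,1,0,-82,0,0,0]]
  ]
}}

```text
time_s: 10.0
position: [0.6212, -0.0091, 0.079]
tool_rot: [[-0.043, 0.001, 0.999], [-0.999, -0.001, -0.043], [0.001, -1.0, 0.001]]
ft_force: [0.4, 0.7, 1.1]
grip_width: 0.0853
```

```bash
python3 - <<'E'
from h import *
d=shot('side','s8.png');shot('scene','sc8.png');w=shot('wrist','w8.png');o=env.observe();print(o['time_s'],o['position'],o['ft_force'])
a=cv2.imread('pics/s8.png')[180:320,260:420]; cv2.imwrite('pics/s8c.png',cv2.resize(a,None,fx=4,fy=4,interpolation=cv2.INTER_CUBIC))
E
```

```text
10.15 [ 0.62141709 -0.00918282  0.07949021] [-0.40881173 -0.41283462 -0.23411029]
```

View pics/w8.png

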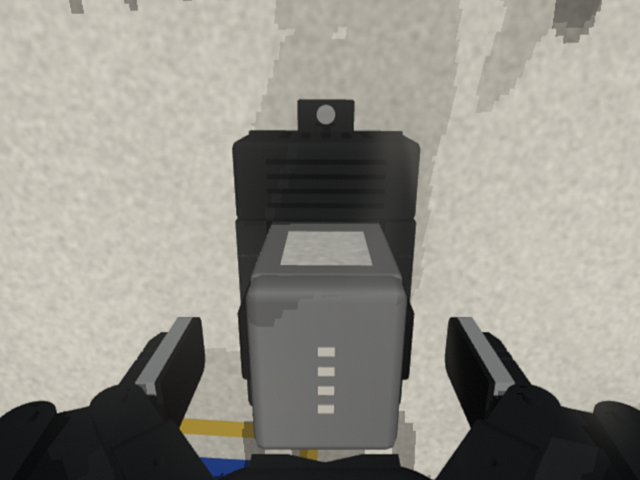

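View pics/s8c.png

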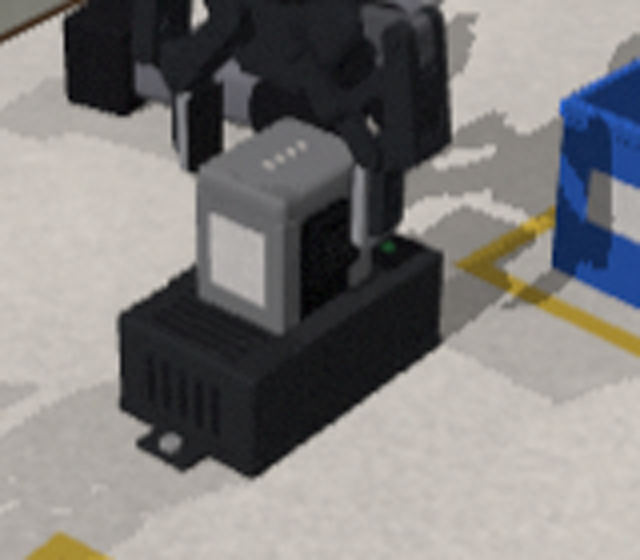

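{"method": "carry_out", "body": {
  "targets": [
    [[0.4,0,0,0,0,0,0],[0.5,0,0,0,0,0,0],[0.7,0,0,0,0,0,0],[1,0,0,0,0,0,0],[1,0,0,0,0,0,0],[1,0,0,0,0,0,0],[1,0,0,0,0,0,0],[1,0,0,0,0,0,0]]
  ],
  "squeeze": 45
}}

```text
time_s: 10.82
position: [0.6219, -0.0092, 0.0796]
tool_rot: [[-0.043, 0.004, 0.999], [-0.999, -0.001, -0.043], [0.001, -1.0, 0.004]]
ft_force: [1.5, 0.7, 6.2]
grip_width: 0.047
```

```bash
python3 - <<'E'
from h import *
d=shot('side','s9.png');shot('wrist','w9.png');o=env.observe();print(o['time_s'],o['position'],o['ft_force'],o['wrist_torque'],o['grip_width'])
a=cv2.imread('pics/s9.png')[180:320,260:420]; cv2.imwrite('pics/s9c.png',cv2.resize(a,None,fx=4,fy=4,interpolation=cv2.INTER_CUBIC))
E
```

```text
10.9167 [ 0.62190271 -0.00925566  0.07959437] [1.67082321 1.06437614 6.67774944] [ 0.01345478 -0.21765081  0.00684371] 0.04767731884874945
```

View pics/s9c.png

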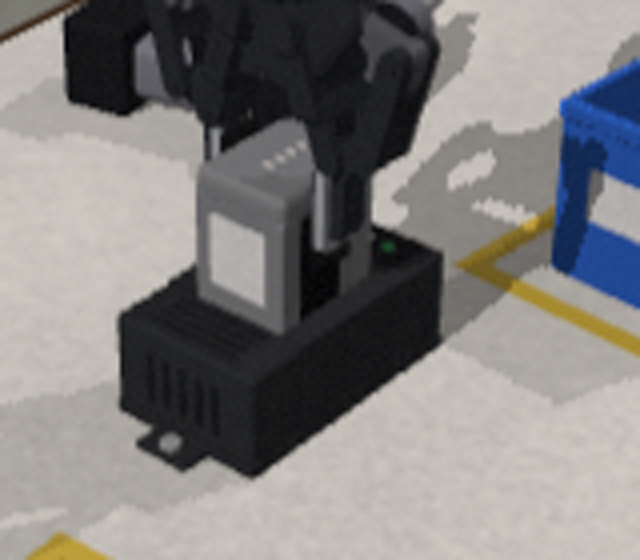

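{"method": "carry_out", "body": {
  "targets": [
    [[1,0,0,1,0,0,0],[1,0,0,2,0,0,0],[1,0,0,3,0,0,0],[1,0,0,4,0,0,0],[1,0,0,6,0,0,0],[1,0,0,6,0,0,0]]
  ]
}}

```text
time_s: 11.42
position: [0.6209, -0.0091, 0.0845]
tool_rot: [[-0.043, 0.0, 0.999], [-0.999, -0.001, -0.043], [0.001, -1.0, 0.0]]
ft_force: [2.6, -0.5, -3.8]
grip_width: 0.0476
```

```bash
python3 - <<'E'
from h import *
d=shot('side','s10.png');o=env.observe();print(o['time_s'],o['position'],o['ft_force'],o['wrist_torque'],o['grip_width'])
a=cv2.imread('pics/s10.png')[180:320,260:420]; cv2.imwrite('pics/s10c.png',cv2.resize(a,None,fx=4,fy=4,interpolation=cv2.INTER_CUBIC))
E
```

```text
11.4667 [ 0.62093408 -0.00914325  0.08449569] [ 2.73217565  0.52469318 -4.2687318 ] [-0.0434783  -0.59387921 -0.00280339] 0.04761896795839201
```

View pics/s10c.png

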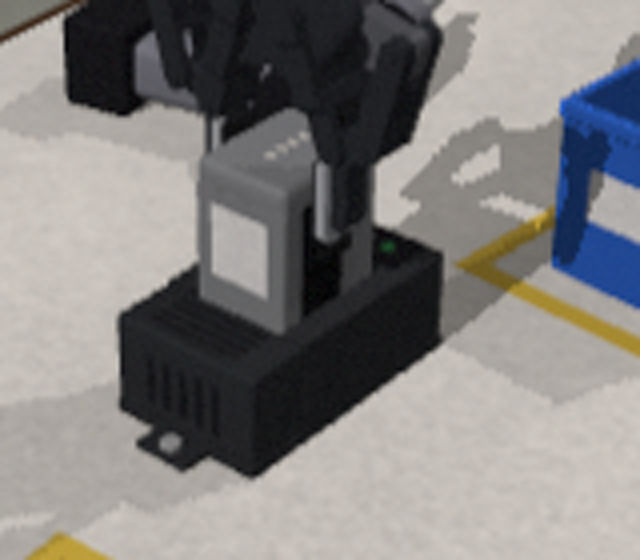

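{"method": "carry_out", "body": {
  "targets": [
    [[1,0.5,0,2,0,0,0],[1,0.5,0,5,0,0,0],[1,0.5,0,8,0,0,0],[1,0.5,0,12,0,0,0],[1,0.5,0,16,0,0,0],[1,0.5,0,20,0,0,0],[1,0.5,0,24,0,0,0],[1,0.5,0,28,0,0,0],[1,0.5,0,32,0,0,0],[1,0.5,0,36,0,0,0],[1,0.5,0,40,0,0,0],[1,0.5,0,44,0,0,0],[1,0.5,0,44,0,0,0]]
  ]
}}

```text
time_s: 12.55
position: [0.6217, -0.0092, 0.1293]
tool_rot: [[-0.043, 0.002, 0.999], [-0.999, -0.001, -0.043], [0.001, -1.0, 0.002]]
ft_force: [0.3, -0.1, -3.5]
grip_width: 0.0472
```

```bash
python3 - <<'E'
from h import *
d=shot('side','s11.png');o=env.observe();print(o['time_s'],o['position'],o['ft_force'],o['wrist_torque'],o['grip_width'])
a=cv2.imread('pics/s11.png')[150:310,260:420]; cv2.imwrite('pics/s11c.png',cv2.resize(a,None,fx=3.7,fy=3.7,interpolation=cv2.INTER_CUBIC))
E
```

```text
12.6 [ 0.62153779 -0.00913409  0.12880397] [-0.98240343 -0.41006217 -4.20397947] [ 0.02629964 -0.02636418  0.02006778] 0.047754270612651424
```

View pics/s11c.png

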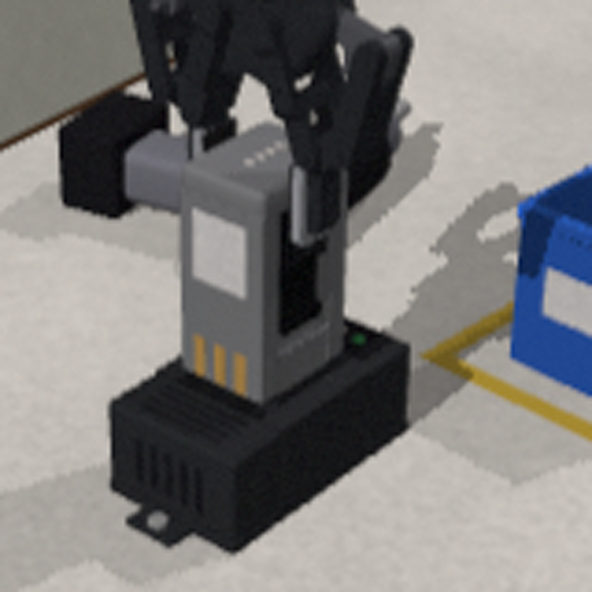

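{"method": "carry_out", "body": {
  "targets": [
    [[1,0,0,5,0,0,0],[1,0,0,13,0,0,0],[1,0,0,23,0,0,0],[1,0,0,34,0,0,0],[1,0,0,45,0,0,0],[1,0,0,56,0,0,0],[1,0,0,66,0,0,0],[1,0,0,75,0,0,0],[1,0,0,80,0,0,0],[1,0,0,82,0,0,0],[1,0,0,82,0,0,0],[1,0,0,82,0,0,0],[1,0,0,82,0,0,0],[1,0,0,82,0,0,0],[1,0,0,82,0,0,0]]
  ]
}}

```text
time_s: 13.85
position: [0.6213, -0.0091, 0.2099]
tool_rot: [[-0.043, -0.0, 0.999], [-0.999, -0.0, -0.043], [0.0, -1.0, -0.0]]
ft_force: [-0.3, -0.2, -3.5]
grip_width: 0.0473
```

```bash
python3 - <<'E'
from h import *
d=shot('side','s12.png');shot('scene','sc12.png');o=env.observe();print(o['time_s'],o['position'],o['ft_force'],o['wrist_torque'],o['grip_width'],o['qvel'])
E
```

```text
13.95 [ 0.62134815 -0.00907674  0.21009502] [ 0.05969827 -0.40486256 -3.79434822] [-0.00869251 -0.04323623 -0.05662054] 0.04737633442589782 [-0.07917364 -0.18909563 -0.10494948  0.0283095   0.08154851  0.01666425]
```

View pics/s12.png

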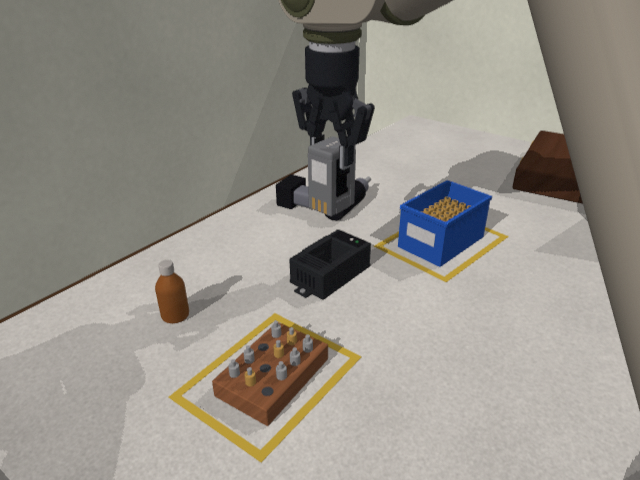

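View pics/sc12.png

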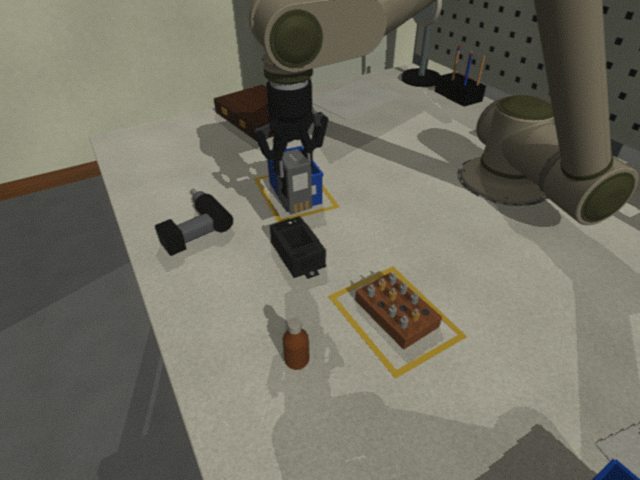

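The pack hangs upright about 87 mm above the charger (pack at side image 330,180; charger at 330,262). The bin is inside the right-hand tape (445,220) and the bystanders are where they were. I'll hand the job in.

```bash
python3 - <<'E'
from h import *
print(env.close_job()); o=env.observe(); print(o['time_s'],o['grip_width'],o['position'])
E
```

```text
the job is handed in; nothing more can be done
None
the job is handed in; nothing more can be done
```

The job is done and handed in at about 14 s, well inside the 54 s limit.

- **Bin:** I slid it about 21 cm to the right along the bench, pushing low on its end wall with the part-closed fingers, and turned it to match the tape. By the last measurement and the final push, it should lie within a few millimetres of the middle of the empty place. The last pictures show it inside the tape.
- **Pack:** I squeezed both catches at 45 N and drew the pack straight up. It finished upright and still, held by the catches, with its foot about 87 mm above the charger.
- **Last checks:**
  - The fingers read 47.4 mm apart, against 50 mm for both catches fully in. I took the difference as give in the pads or sensor error, because the hooks let go freely.
  - The wrist force was about 3.8 N down, which fits the pack's weight, and the joints were all but still.
  - The collet block, driver and oil bottle look unmoved in the pictures.
- **Disagreement:** The cameras differed by 3 to 6 mm and 1 to 3 degrees on the bin, tape and charger poses. I centred the grip using the wrist view taken above the pack.

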